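Clamp the lino block in the printing jig

TASK

Slide the terracotta lino block along the jig's board into the corner, fully home against both the far fence and the end stop, while the cam lever is still open. Then swing the red-knobbed cam lever through its quarter turn to its end stop and press it home there with a firm, steady push of about 15 N (at least 10 N on the lever for half a second). Never push the block or the lever with more than 25 N, leave everything else on the table where it is, and let go with the block clamped in the corner.

Things in the scene. Friction and masses are not known exactly. Their poses are not given: they have to be found in the camera images.
- jig: Clamping jig, fixed to the table, its place and yaw differing each time: plywood board 195 x 310 x 15 mm. Origin on the table surface; the board spans jig x -67..+128 mm, jig y -140..+170 mm, top at z 15 mm. A steel stop pin (10 mm thick, top at z 48 mm) at (-12.5, 118) mm meets the lever's tail at the end of its turn.
- far_fence (a point): Middle of the inner face of the aluminium far fence, at board height: jig (95.5, 0, 15) mm; axes those of the jig. The fence runs along jig y from -140 to +150 mm and rises 18 mm above the board.
- end_stop (a point): Middle of the inner face of the aluminium end stop, at board height: jig (60.5, 140, 15) mm; axes those of the jig. It runs along jig x from +25 mm to the far fence and rises 18 mm above the board.
- seat_home (a point): Where the block's origin lies when the block is fully home in the corner: jig (60.5, 85, 15) mm, on the board's top; axes those of the jig.
- print_block: Loose printing block 70 (x) x 110 (y) x 22 mm: plywood, terracotta lino face with a pale leaf; 0.15 to 0.31 kg, slides at 1 to 4 N. Origin: centre of its underside. Starts on the board 62 to 108 mm short of the end stop, 1 to 22 mm off the far fence (skew included), skewed up to 7 deg; its near side (-x) and tail end (-y) are free for pushing with closed fingertips.
- lever_pivot (a point): On the lever's upright turning axis, at jig (0, 100, 52) mm; axes those of the jig.
- cam (a joint): Angle of the cam lever, rad: 0 = open, handle along jig -x; grows counter-clockwise from above to 1.571 (hard stop), handle along jig -y. Starts at 0 to 0.25. Stiff: about 4.5 N at the knob to turn it, up to about 9 N as the cam bites at the end; stays where left. The steel cam below (z 16..36 mm) reaches 20 mm from the pivot towards the fence when open, 26 mm closed: it takes up the last 5 mm and clamps.
- cam_lever: The lever with its cam, one rigid part: handle a steel bar 14 mm wide, its underside 40 mm and its top 48 mm above the table, with an upright red knob at its end. Origin on the turning axis at the height of the board's top; its -x axis points along the handle to the knob. Pushes on bar or knob both count.
- lever_knob (a point): Centre of the upright red knob, 64 mm above the table: a cylinder of 20 mm diameter, 100 mm from the turning axis, from 48 to 80 mm above the table. It stands free above the bar and may be pushed or straddled from above.
- brayer: A bystander: leave it where it is. Ink roller: black rubber roller 80 mm wide, wooden handle 100 mm, lying on the table; origin under the roller at table height.
- ink_tin: A bystander: leave it where it is. Closed ink tin with red label, 76 mm diameter, 55 mm high; origin at the centre of its underside.
- spray_bottle: A bystander: leave it where it is. White plastic bottle, 72 mm diameter, 200 mm high; origin at the centre of its underside.
- glass_jar: A bystander: leave it where it is. Amber glass jar with metal lid, 80 mm diameter, 130 mm high; origin at the centre of its underside.
- brush_pot: A bystander: leave it where it is. White pot with five brushes, 72 mm diameter, brush tips 180 mm high; origin at the centre of its underside.
- palette_knife: A bystander: leave it where it is. Spatula, 200 mm long, lying flat; origin near its middle.
- spare_block: A bystander: leave it where it is. Plain brown wooden block 70 x 90 x 22 mm, not to be used; origin at the centre of its underside.

How it is judged:
By the outcome, as a careful person would: the job done as asked, in the order asked, and still so for the second after the job is handed in, with the robot touching nothing.
It also fails if it takes over 72 s, if anything falls off the work surface, if the arm or the gripper's body presses on something with over 40 N, if the wrist force passes 120 N, or if a joint passes its speed limit or range.

ROBOT

A 6-joint arm with a two-finger parallel gripper is mounted at the origin on the work surface. World frame = base frame: x ahead of the robot, y to its left, z up, the work surface at z = 0. Lengths are in m, angles in degrees, forces in N, time in s.
With the tool pointing down it reaches from about 0.4 to 0.825 m from the base axis. Payload 7 kg.
Tool frame: the origin (TCP) lies midway between the tips of the shut fingers; the grasp point (between the pads) lies 19 mm behind it; z points along the fingers, y is the direction in which the jaws open and shut (so a half turn about z gives the same grasp; the last joint's range is limited). The gripper opens to 88 mm and grips with 3 to 60 N. Pads are 19 mm wide; open, the fingers measure 130 mm over their backs; the gripper's body (78 mm by 193 mm) begins 47 mm behind the grasp point.
Start: joints at [88.814, 20.546, 0.682, 0, -70.136, -16.507], TCP at [0.205, 0.643, 0.227] pointing down, gripper open.
Joint ranges: [-176.03, 176.03], [-82.01, 121.73], [-58.28, 71.71], [-173.87, 95.51], [-174.79, -0.11], [-173.66, 173.66]. Speed limits (degrees/s): [136.94, 136.94, 172.46, 180, 180, 180].

INTERFACE

Orientations are given as a 3x3 rotation matrix whose columns are the frame's x, y, z axes.
In Python, from rig import robot gives the robot as it stands. Calls block until the motion is done:
- robot.goto(position, orientation): joint-space move of the TCP to a pose.
- robot.servo_line(position, ori=None, speed=0.15): straight line of the TCP; ori=None keeps the orientation; speed is the mean speed in m/s.
- robot.movej(angles): joint-space move.
- robot.move_gripper(opening): opening from 0.0 (shut) to 1.0 (fully open); the grip force is fixed at half the most; returns when the fingers have stopped.
- robot.dwell(seconds).
- robot.ik(position, orientation): joint angles nearest the present ones, or None.
- robot.grab_frame(name): name is "scene" or "top" or "wrist"; returns (picture, depth): 400x640x3 uint8, red, green, blue; 400x640 float32, m along the optical axis (not along the pixel's ray), 0 where there is no reading.
- robot.camera_info(name): a dict with "vfov" (degrees; the focal length in pixels is half the picture's height over the tangent of half this angle, whatever the lens; pixels are square), "cx", "cy" (the principal point, pixels), "view" (4x4, takes a point from world to camera coordinates); the wrist camera has in their place "T_tool_cam" (4x4, takes a point from camera to tool coordinates, whose origin is the TCP and whose axes are the flange's). Camera axes: x right, y down, z forward; pixel columns grow to the right and rows downward; lengths in m; the calibration is good to about 2 mm. A picture is of the moment at which its call begins: read the wrist's pose just before it. camera_info takes no time and is no camera call.
A pose or a line that the arm cannot do raises robot.Unreachable and nothing moves.
- robot.job_done(): hands the job in, once; it reports no verdict.
Readings, each from a call of its own:
- robot.read_t(): time.
- robot.read_qpos(): joint angles.
- robot.read_qvel(): joint speeds.
- robot.read_effort(): joint torques, N m.
- robot.read_position(): TCP position.
- robot.read_tcp_rot(): TCP orientation.
- robot.read_force(): force on the tool from outside, world axes, zero at the start.
- robot.read_ft_torque(): the same for the moment, N m.
- robot.read_grip_width(): opening from 0.0 (shut) to 1.0 (fully open).
Only numpy, scipy, OpenCV 4.12 (cv2) and the standard library are available. Lean on these libraries where they do the work, as an engineer would, in place of code of your own. Each camera call takes 0.05 s, during which the arm holds its last target. There are 200 camera calls.

## Working session

There is one attempt and no reset: what is moved stays moved. The work goes in short steps, each a Python script; the robot and the scene stay as the last script left them, time stands still between calls to the robot, and variables do not carry over. Pictures are saved under pics/ and viewed, about 8 in all and at most 12, crops included, and the job is handed in when it is done.

```bash
ls; mkdir -p pics; python3 - <<'E'
from rig import robot
import cv2,numpy as np
for n in("top","scene"):
    p,d=robot.grab_frame(n); cv2.imwrite(f"pics/{n}0.png",p[:,:,::-1]); np.save(f"pics/{n}0.npy",d); c=robot.camera_info(n); print(n,c)
print(robot.read_t(),robot.read_tcp_rot(),robot.read_force(),robot.camera_info("wrist"))
E
```

```text
pics
top {'vfov': 51.06354176086617, 'cx': 322.8927672363169, 'cy': 198.95041719275687, 'view': array([[-1.65198474e-02, -9.99862453e-01, -1.47310205e-03,
         6.55952546e-03],
       [-9.94375269e-01,  1.65833068e-02, -1.04607927e-01,
         5.13527302e-01],
       [ 1.04617967e-01, -2.63290743e-04, -9.94512449e-01,
         1.35806979e+00],
       [ 0.00000000e+00,  0.00000000e+00,  0.00000000e+00,
         1.00000000e+00]])}
scene {'vfov': 50.62503457665847, 'cx': 317.0457989747025, 'cy': 200.2080232912888, 'view': array([[ 0.12607708,  0.99200123,  0.00617529, -0.06640554],
       [ 0.7238933 , -0.08774238, -0.6843097 , -0.33691659],
       [-0.67829422,  0.09074602, -0.72916535,  1.63107594],
       [ 0.        ,  0.        ,  0.        ,  1.        ]])}
0.1 [[ 9.52650876e-01 -3.04066152e-01 -2.88018896e-04]
 [-3.04066243e-01 -9.52649785e-01 -1.45181738e-03]
 [ 1.67067384e-04  1.47065192e-03 -9.99998905e-01]] [ 0.30009204 -0.51968569  0.0261307 ] {'vfov': 69.87032322419931, 'cx': 317.55318335039874, 'cy': 198.80742713855327, 'T_tool_cam': array([[-4.50221143e-04, -9.58029862e-01, -2.86668068e-01,
         7.70024694e-02],
       [ 9.99999896e-01, -4.50141339e-04, -6.61819497e-05,
        -2.46388504e-04],
       [-6.56368638e-05, -2.86668068e-01,  9.58029965e-01,
        -1.57969547e-01],
       [ 0.00000000e+00,  0.00000000e+00,  0.00000000e+00,
         1.00000000e+00]])}
```

View pics/top0.png

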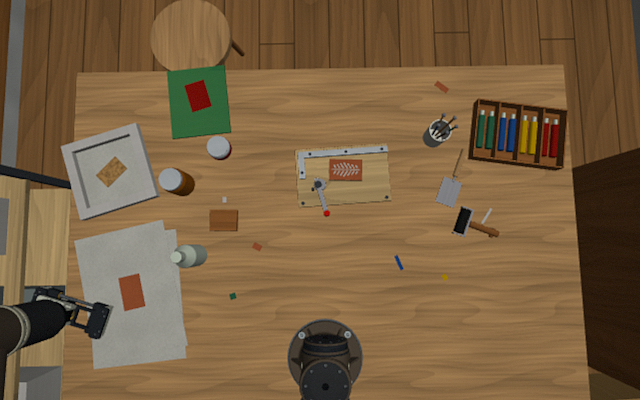

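```bash
cat >h.py <<'E'
from rig import robot
import cv2,numpy as np
def unproj(n,px,z,T=None,info=None):
    "pixels -> world points on plane z. T: wrist camera pose (world from cam)"
    c=info or robot.camera_info(n); f=200/np.tan(np.radians(c['vfov']/2))
    if T is None: T=np.linalg.inv(c['view'])
    px=np.atleast_2d(np.asarray(px,float)); r=np.c_[(px[:,0]-c['cx'])/f,(px[:,1]-c['cy'])/f,np.ones(len(px))]@T[:3,:3].T
    o=T[:3,3]; return o+r*((np.broadcast_to(z,len(px))-o[2])/r[:,2])[:,None]
def wristT():
    T=np.eye(4);T[:3,:3]=robot.read_tcp_rot();T[:3,3]=robot.read_position()
    return T@robot.camera_info("wrist")['T_tool_cam']
def down(a):
    "tool down, tool x at angle a (deg)"
    a=np.radians(a);c,s=np.cos(a),np.sin(a)
    return np.array([[c,s,0],[s,-c,0],[0,0,-1.]])
E
python3 - <<'E'
from h import *
print(unproj("top",[(295,150),(388,145),(390,200),(300,206),(326,213)],[.015]*4+[.064]).round(3))
p=robot.read_position(); robot.goto([p[0],p[1],.36],robot.read_tcp_rot())
robot.goto([.50,-.02,.36],down(180))
print(robot.read_position(),robot.read_t())
T=wristT(); pic,d=robot.grab_frame("wrist"); np.savez("pics/w1.npz",T=T,d=d); cv2.imwrite("pics/w1.png",pic[:,:,::-1]); print(T)
E
```

```text
[[ 0.683  0.09   0.015]
 [ 0.695 -0.225  0.015]
 [ 0.508 -0.226  0.015]
 [ 0.492  0.075  0.015]
 [ 0.464 -0.011  0.064]]
[ 0.50018546 -0.01947114  0.35989487] 3.2583
[[-7.45148610e-04  9.58208759e-01  2.86068905e-01  4.22243852e-01]
 [ 9.99999722e-01  7.02393215e-04  2.52068890e-04 -1.91728342e-02]
 [ 4.06017602e-05  2.86069013e-01 -9.58209016e-01  5.17873371e-01]
 [ 0.00000000e+00  0.00000000e+00  0.00000000e+00  1.00000000e+00]]
```

View pics/w1.png

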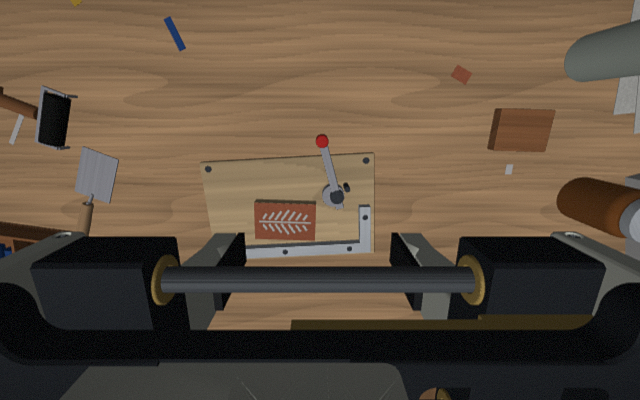

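```bash
python3 - <<'E'
from h import *
robot.goto([.605,-.065,.22],down(180)); robot.dwell(.2)
T=wristT(); pic,d=robot.grab_frame("wrist"); np.savez("pics/w2.npz",T=T,d=d); cv2.imwrite("pics/w2.png",pic[:,:,::-1]); print(T,robot.read_t())
cv2.imwrite("pics/w2c.png",cv2.resize(pic[60:260,180:447,::-1],None,fx=3,fy=3,interpolation=cv2.INTER_CUBIC))
E
```

```text
[[-4.74708338e-04  9.57113588e-01  2.89712538e-01  5.26787071e-01]
 [ 9.99999675e-01  2.65752705e-04  7.60590691e-04 -6.41271056e-02]
 [ 6.50979795e-04  2.89712805e-01 -9.57113403e-01  3.80069135e-01]
 [ 0.00000000e+00  0.00000000e+00  0.00000000e+00  1.00000000e+00]] 4.3083
```

View pics/w2c.png

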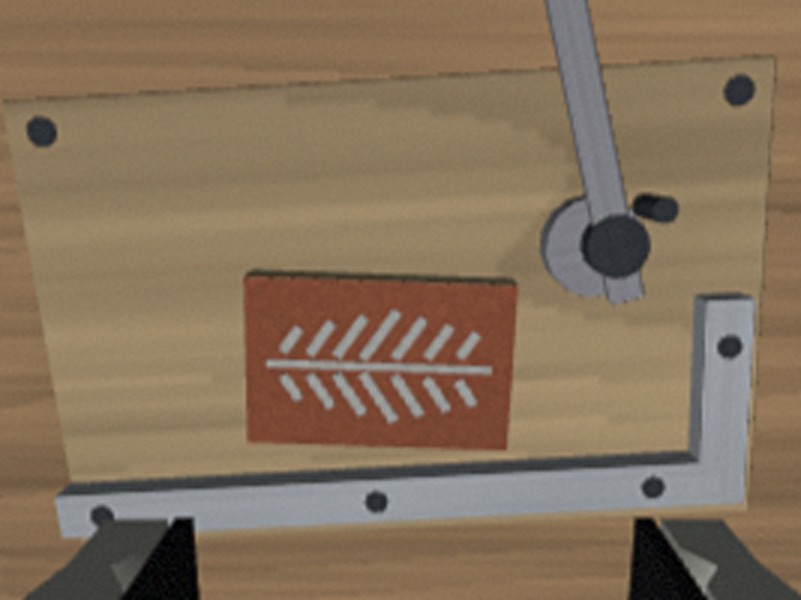

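The crop shows the board's near corners at (5,101) and (775,57), and the fence/stop inner corner at (697,461). The block's top corners are at (245,275), (517,283), (507,450), (247,442), and the pivot cap is at (616,246).

```bash
cat >>h.py <<'E'
def fit(J,W):
    J=np.asarray(J,float)[:,:2];W=np.asarray(W)[:,:2];a=J-J.mean(0);b=W-W.mean(0)
    th=np.arctan2((a[:,0]*b[:,1]-a[:,1]*b[:,0]).sum(),(a*b).sum());R=np.array([[np.cos(th),-np.sin(th)],[np.sin(th),np.cos(th)]])
    t=W.mean(0)-R@J.mean(0); return R,t,th,(J@R.T+t-W)
E
python3 - <<'E'
from h import *
T=np.load("pics/w2.npz")['T']
C=lambda p:(np.array(p,float)+.5)/3-.5+np.array([180,60])
px=[(5,101),(775,57),(60,494),(697,461),(704,300),(616,246)]
z=[.015,.015,.033,.033,.033,.052]
J=np.array([(-67,-140),(-67,170),(95.5,-140),(95.5,140),(25,140),(0,100)])/1e3
W=unproj("wrist",C(px),z,T); R,t,th,res=fit(J,W)
print("jig",t,np.degrees(th),(res*1e3).round(1))
B=unproj("wrist",C([(245,275),(517,283),(507,450),(247,442)]),.037,T)
JB=np.array([(-35,-55),(-35,55),(35,55),(35,-55)])/1e3
Rb,tb,thb,rb=fit(JB,B)
print("block",(R.T@(tb-t))*1e3,np.degrees(thb-th),(rb*1e3).round(1))
h=unproj("wrist",C([(567,0),(618,225)]),.048,T)[:,:2]; hj=(h-t)@R*1e3
print("handle jig",hj)
h=unproj("wrist",[(322,141)],.08,np.load("pics/w1.npz")['T'])[:,:2]
k=(h-t)@R*1e3;print("knob jig",k,np.degrees(np.arctan2(-(k[0,1]-100),-k[0,0])))
np.savez("jig.npz",R=R,t=t,th=th)
E
```

```text
jig [ 0.56429735 -0.08602969] 3.1582729035604378 [[-0.2 -2.4]
 [-0.8  1.5]
 [ 0.8 -3.3]
 [ 0.6  1.4]
 [-0.5  1.3]
 [ 0.1  1.6]]
block [44.23790536  5.59286629] -4.975532849163346 [[-0.1 -1. ]
 [ 0.3  0.8]
 [-0.1  0.3]
 [-0.1 -0.1]]
handle jig [[-86.26591646  80.96960461]
 [ -7.5784005  100.00713128]]
knob jig [[-97.93533527  79.1139618 ]] 12.038751364487947
```

```bash
cat >>h.py <<'E'
try:
    _j=np.load("jig.npz");R,t,th=_j['R'],_j['t'],float(_j['th'])
except Exception: pass
def w(x,y,z): return np.r_[R@(np.array([x,y])/1e3)+t,z/1e3]
def jp():
    p=robot.read_position(); return np.r_[(p[:2]-t)@R,p[2]]*1e3
def jf(): 
    f=robot.read_force(); return np.r_[f[:2]@R,f[2]]
def ORI(a=180): return down(a+np.degrees(th))
def push(d,dist,fstop,step=1.,speed=.04,v=True,fine=None):
    "step along jig unit direction d (mm) until reaction along d > fstop"
    d=np.array(d,float);d/=np.hypot(*d); f0=np.mean([jf() for _ in range(4)],0); p0=jp(); s=0;log=[];mx=0
    while s<dist:
        s+=step; q=p0[:2]+d*s; robot.servo_line(w(q[0],q[1],p0[2]),speed=speed)
        f=-(jf()-f0)[:2]@d; log.append(round(float(f),1)); mx=max(mx,f)
        if fine and f>fine[0]: step=fine[1]
        if f>fstop: break
    if v: print("push",d.round(2),"s",round(s,1),"pos",jp().round(1),"max",round(mx,1),log[-45:],"t",round(robot.read_t(),2))
    return s
E
python3 - <<'E'
from h import *
robot.move_gripper(0.0)
robot.goto(w(-14,-5,90),ORI()); robot.servo_line(w(-14,-5,24),speed=.12); print(jp(),jf(),robot.read_t())
push((1,0),45,5,step=1,speed=.04,fine=(4,.4))
E
```

```text
[-12.92764612  -4.86974289  24.86773808] [-0.53127987 -1.00926354  0.17686846] 7.0583
push [1. 0.] s 30 pos [15.5 -4.9 24.6] max 6.0 [-0.1, 0.2, -0.3, -0.1, -0.2, -0.5, -0.6, -0.6, -0.8, -0.1, 0.1, -0.7, 0.3, -0.4, -0.2, -0.1, -0.0, -0.1, -0.6, -0.5, 0.2, -0.3, -0.3, -1.0, -0.6, 0.5, -0.5, -0.1, 2.7, 6.0] t 14.56
```

```bash
python3 - <<'E'
from h import *
pic,d=robot.grab_frame("top"); cv2.imwrite("pics/t2.png",cv2.resize(pic[130:220,280:400,::-1],None,fx=6,fy=6,interpolation=cv2.INTER_CUBIC))
pic,d=robot.grab_frame("scene"); cv2.imwrite("pics/s2.png",pic[:,:,::-1])
print(robot.read_t())
E
```

```text
14.6583
```

View pics/s2.png

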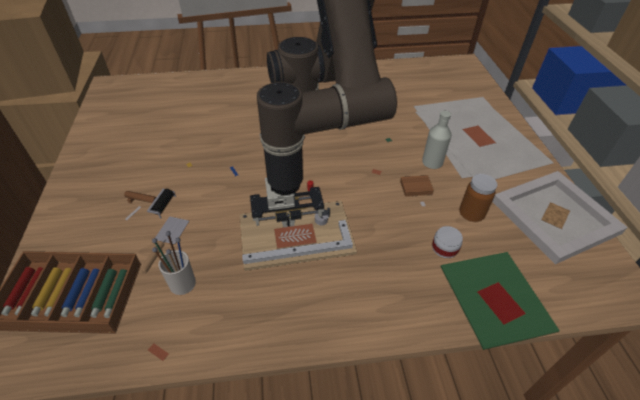

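```bash
python3 - <<'E'
from h import *
robot.servo_line(w(5,-8,26),speed=.1)
robot.servo_line(w(5,-40,60),speed=.25)
robot.goto(w(60,-85,60),ORI()); robot.servo_line(w(60,-85,24),speed=.12); print(jp(),jf(),robot.read_t())
push((0,1),80,5,step=10,speed=.05)
push((0,1),40,6,step=1,speed=.04,fine=(3.5,.4))
p,d=robot.grab_frame("top"); cv2.imwrite("pics/t3.png",cv2.resize(p[130:220,280:400,::-1],None,fx=6,fy=6,interpolation=cv2.INTER_CUBIC))
E
```

```text
[ 59.55416052 -84.49199234  23.89106664] [ 0.15105756 -0.39577409  0.63451435] 16.1
push [0. 1.] s 80 pos [59.6 -4.1 23.9] max 0.4 [0.0, -0.9, -0.2, -0.4, -0.8, -0.1, 0.4, 0.1] t 18.91
push [0. 1.] s 18.8 pos [59.7 13.6 24.1] max 8.6 [-0.3, -1.1, -0.0, 0.2, 0.4, -0.8, -0.0, -0.5, -0.0, 1.0, -0.5, -0.6, 0.3, -0.1, -0.2, -0.8, -0.6, 4.1, 5.9, 8.6] t 23.91
```

```bash
python3 - <<'E'
from h import *
robot.servo_line(w(59,6,26),speed=.1); robot.servo_line(w(40,0,60),speed=.25)
robot.goto(w(0,45,60),ORI()); robot.servo_line(w(0,45,24),speed=.12)
push((1,0),10,5,step=10,speed=.05)
push((1,0),12,8,step=1,speed=.04,fine=(3,.4))
robot.servo_line(w(6,40,26),speed=.1); robot.servo_line(w(6,20,60),speed=.25)
robot.goto(w(60,2,60),ORI()); robot.servo_line(w(60,2,24),speed=.12)
push((0,1),18,8,step=1,speed=.04,fine=(3,.4))
robot.servo_line(w(60,5,26),speed=.1); robot.servo_line(w(60,-5,60),speed=.25)
robot.goto([.595,-.04,.22],down(180)); robot.dwell(.2)
T=wristT(); pic,d=robot.grab_frame("wrist"); np.savez("pics/w3.npz",T=T,d=d)
cv2.imwrite("pics/w3c.png",cv2.resize(pic[60:260,180:447,::-1],None,fx=3,fy=3,interpolation=cv2.INTER_CUBIC));print(robot.read_t())
E
```

```text
push [1. 0.] s 10 pos [10.9 44.6 23.9] max 0.3 [0.3] t 25.67
push [1. 0.] s 7.2 pos [15.4 44.3 23.5] max 8.6 [-1.2, -0.1, 0.6, -0.1, 1.6, 5.0, 6.3, 7.1, 8.6] t 27.92
push [0. 1.] s 13.2 pos [59.3 13.6 24. ] max 11.1 [-0.8, -1.1, -0.9, -1.3, -0.6, -1.2, -0.8, -1.3, -0.3, -0.1, -0.5, 4.3, 6.5, 7.8, 11.1] t 33.05
34.5667
```

View pics/w3c.png

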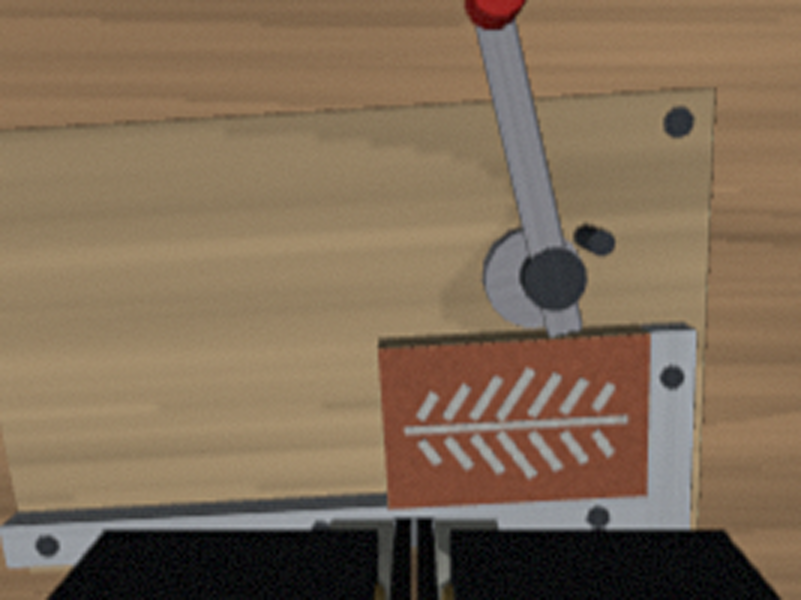

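The block is flush against the fence and the end stop (near-left corner at (380,342)). The lever is still open at about 12°, so I'll swing it next.

```bash
cat >>h.py <<'E'
def kp(a,off,z=56):
    a=np.radians(a);r=np.array([-np.cos(a),-np.sin(a)]);g=np.array([np.sin(a),-np.cos(a)])
    q=np.array([0,100])+100*r-off*g; return w(q[0],q[1],z),g
E
python3 - <<'E'
from h import *
a=12
robot.goto(kp(a,42,120)[0],ORI(90+a)); robot.servo_line(kp(a,42)[0],speed=.15)
f0=np.mean([jf() for _ in range(4)],0); log=[]
def go(a,off=19.5,speed=.05):
    p,g=kp(a,off); robot.servo_line(p,ori=ORI(90+min(a,90)),speed=speed)
    f=-(jf()-f0)[:2]@g; log.append((round(a,1),round(float(f),1))); return f
go(12,28);go(12,22,.03)
while a<84:
    a+=5
    if go(a)>19: print("ABORT");break
print(log,robot.read_t(),jp())
E
```

```text
Traceback (most recent call last):
rig.Unreachable: the arm cannot follow that straight line within its joint ranges
```

```bash
python3 - <<'E'
from h import *
print(jp(),robot.read_t(),robot.read_qpos().round(1),jf())
for o in(90,-90):
  for a in(12,17,32,57,77,90): 
    q=robot.ik(kp(a,19.5)[0],ORI(o+a)); print(o,a,None if q is None else np.round(q,1))
E
```

```text
[-102.42533756  100.57172079   55.96200635] 39.8417 [ 25.9  11.1 -38.8  -0.  -40.  169.2] [ 0.41884748  0.71875571 -0.42312472]
90 12 [ 25.6  11.2 -38.8   0.  -40.  169.5]
90 17 None
90 32 [  20.9   12.   -37.6    0.   -40.4 -165.7]
90 57 [  15.4   14.5  -34.    -0.   -41.5 -135.3]
90 77 [  12.4   17.1  -30.     0.   -42.9 -112.3]
90 90 [ 11.3  19.  -27.1   0.  -44.  -98.1]
-90 12 [ 25.6  11.2 -38.8   0.  -40.  -10.5]
-90 17 [ 24.5  11.3 -38.6   0.  -40.1  -4.3]
-90 32 [ 20.9  12.  -37.6   0.  -40.4  14.3]
-90 57 [ 15.4  14.5 -34.    0.  -41.5  44.7]
-90 77 [ 12.4  17.1 -30.    0.  -42.9  67.7]
-90 90 [ 11.3  19.  -27.1   0.  -44.   81.9]
```

```bash
python3 - <<'E'
from h import *
a=12
robot.servo_line(kp(a,42)[0],speed=.15); robot.goto(kp(a,42)[0],ORI(a-90))
f0=np.mean([jf() for _ in range(4)],0); log=[]
def go(a,off=19.5,speed=.06):
    p,g=kp(a,off); robot.servo_line(p,ori=ORI(min(a,90)-90),speed=speed)
    f=-(jf()-f0)[:2]@g; log.append((round(a,1),round(float(f),1))); return f
go(12,28);go(12,22,.03)
while a<82:
    a+=5
    if go(a)>19: print("ABORT");break
print(f0,log,robot.read_t(),jp())
p,d=robot.grab_frame("top"); cv2.imwrite("pics/t4.png",cv2.resize(p[130:220,280:400,::-1],None,fx=6,fy=6,interpolation=cv2.INTER_CUBIC))
np.save("f0.npy",f0)
E
```

```text
[-0.08494344 -0.79847014  0.16710826] [(12, 0.9), (12, 0.8), (17, 2.0), (22, 2.4), (27, 2.2), (32, 2.1), (37, 3.0), (42, 2.6), (47, 1.7), (52, 2.1), (57, 2.6), (62, 2.4), (67, 1.9), (72, 2.1), (77, 4.0), (82, 4.8)] 47.75 [-33.83356382   3.57421029  55.88199564]
```

```bash
python3 - <<'E'
from h import *
f0=np.load("f0.npy"); log=[]
def go(a,off=19.5,speed=.04):
    p,g=kp(a,off); robot.servo_line(p,ori=ORI(min(a,90)-90),speed=speed)
    f=-(jf()-f0)[:2]@g; log.append((round(a,1),round(float(off),1),round(float(f),1))); return f
for a in(85,87):go(a)
off=23.; a=90; g=kp(90,0)[1]
off=19.5
for a in (88,89,90):
    if go(a)>13: break
F=lambda n=4: np.mean([-(jf()-f0)[:2]@g for _ in range(n)])
f=log[-1][2]
while f<13.5 and robot.read_t()<61:
    off-=.5 if f<11 else .3; f=go(a,off)
    if f>12.5: f=F()
h=[]
for _ in range(5): robot.dwell(.2); h.append(round(float(F(3)),1))
print(log,h,robot.read_t(),jp())
E
```

```text
[(85, 19.5, 5.5), (87, 19.5, 6.5), (88, 19.5, 8.6), (89, 19.5, 7.0), (90, 19.5, 7.8), (90, 19.0, 7.9), (90, 18.5, 6.9), (90, 18.0, 8.9), (90, 17.5, 8.3), (90, 17.0, 8.6), (90, 16.5, 8.6), (90, 16.0, 10.2), (90, 15.5, 11.7), (90, 15.2, 11.5), (90, 14.9, 12.9), (90, 14.6, 13.3), (90, 14.3, 15.9)] [14.7, 13.7, 15.0, 15.3, 15.3] 53.0833 [-18.47190978  -0.51189105  55.60961158]
```

Held about 15 N for 1 s at the end stop. Next I'll release, retract and check.

```bash
python3 - <<'E'
from h import *
p,g=kp(90,40); robot.servo_line(p,speed=.08); robot.servo_line(kp(90,45,130)[0],speed=.2)
robot.goto([.59,-.05,.24],down(-0.)if False else ORI(0)) if False else robot.goto(w(-60,60,230),ORI(0)); robot.dwell(.2)
T=wristT(); pic,d=robot.grab_frame("wrist"); np.savez("pics/w5.npz",T=T)
top,_=robot.grab_frame("top")
cv2.imwrite("pics/w5.png",np.hstack([pic[:,:,::-1][:,:,:],])); cv2.imwrite("pics/t5.png",top[:,:,::-1]);print(robot.read_t(),jf())
E
```

```text
54.925 [-0.75221534 -0.12743776 -0.27720097]
```

View pics/w5.png

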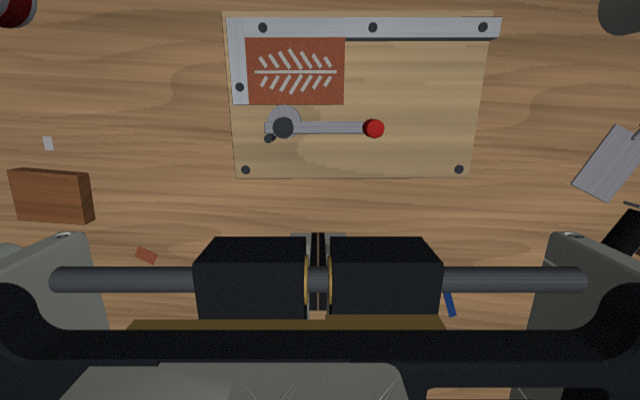

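View pics/t5.png

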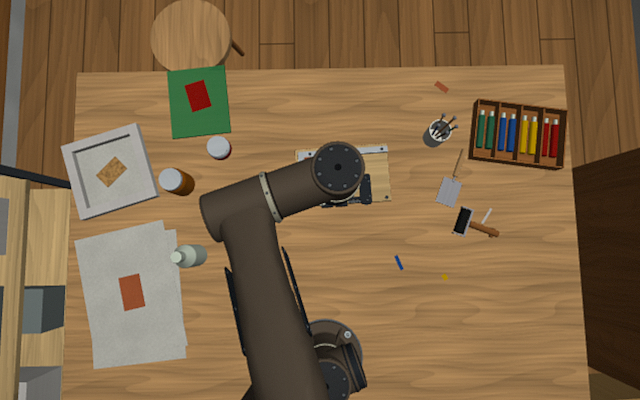

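The wrist picture shows the block in the corner at (245–345, 37–105) and the lever parallel to the fence, with its tail on the stop pin at (270,138). The bystanders look unmoved.

```bash
python3 -c "
from rig import robot
robot.job_done();print(robot.read_t())"
```

```text
the job is handed in; nothing more can be done
the job is handed in; nothing more can be done
```

The block is clamped in the corner, the cam lever is closed on its stop pin, and the job was handed in at about 55 s of the 72 s allowed.

- **Block:** I pushed it to the fence, then along to the end stop, and re-seated it in both directions with the lever still open at about 12°. The pushing force peaked at about 11 N. A wrist picture taken before closing showed no gap at either face.
- **Lever:** I swung it through its quarter turn by pushing the knob with closed fingertips, then held it at its end stop at 13.7–15.3 N for 1 s. The highest single reading was 15.9 N.
- **Last checks:** After letting go and backing off, the handle lay parallel to the fence with its tail on the stop pin, and the block was still flush in the corner. The bystanders I could see looked unmoved by eye. The gripper was clear of everything.
- **What went wrong or disagreed:**
  - The first lever approach stopped early because the last joint ran out of range. I backed off and turned the tool half round.
  - The sliding forces I read were below the stated 1–4 N, because I read them after each step had stopped.
  - My jig fit left errors of up to 3 mm along the fence.

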